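# Tidy the tea and mate corner

### The job

Put the hot-drinks corner in order: stand the sugar jar in the small tray with the white floor and the yerba jar in the small tray with the olive-green floor, setting the glass jars down gently without dropping or tipping them. Put both tea cartons flat on the sloped wooden tea stand, the green one at the bottom and the red one flat on top of it, each centred and square across the deck with one narrow end against the backstop. Leave the mate cup and the black scoop where they are.

Things in the scene. Friction and masses are not known exactly. Their poses are not given: they have to be found in the camera images.
- sugar_jar: squat round glass jar, 64 mm diameter, 85 mm high, white sugar inside, dark label band, bright steel lid with a white disc; loose, upright at the start, about 0.3 kg. Origin: centre of its underside, z up its axis.
- yerba_jar: tall slim round glass jar, 54 mm diameter, 125 mm high, olive-green yerba inside, dark label band, dark steel lid with an olive-green disc; loose, upright at the start, about 0.26 kg. Origin: centre of its underside, z up its axis.
- green_carton: green tea carton with a cream label, 100 mm long (its x), 60 mm wide (its y), 40 mm high (its z), rigid, about 0.11 kg; loose, lying flat at the start. Origin: centre of its underside. Its two narrow ends are alike.
- red_carton: red tea carton with a cream label, 84 mm long (its x), 56 mm wide (its y), 34 mm high (its z), rigid, about 0.08 kg; loose, lying flat at the start. Origin: centre of its underside. Its two narrow ends are alike.
- sugar_tray: fixed small square tray with slate-blue rim and white floor, outside 100 x 100 mm, 18 mm high, walls 6 mm thick (inside 88 x 88 mm), top of its floor 6 mm above the table. Origin: centre of its underside, z up.
- yerba_tray: fixed small square tray with slate-blue rim and olive-green floor, same sizes as the sugar tray: outside 100 x 100 mm, 18 mm high, walls 6 mm, top of its floor 6 mm above the table. Origin: centre of its underside, z up.
- tea_deck: pale sloped deck of the fixed wooden tea stand, 84 mm wide, 114 mm long, rising 0.21 rad away from a dark backstop (60 mm high along z, 8 mm thick) at its low end, nearer the robot. Origin: deck surface at the backstop's face, mid-width, 22 mm above the table. x up the slope, y across, z square to the deck. No side walls. Cartons lie lengthwise along x and do not slide by themselves.
- mate_cup: bystander: white mate cup, 76 mm wide, 88 mm high, with a blue straw leaning out of it, beyond the trays and the stand. Origin: centre of its underside.
- scoop: bystander: small black round scoop, 38 mm wide, 22 mm high, with a handle 33 mm long, lying among the trays and the stand. Origin: centre of the bowl's underside.
There are look-alikes about, which are no part of the job. What is shaped like the yerba_jar but blue is not meant.

How it is judged:
By the outcome, as a careful person would: the job done as asked, in the order asked, and still so for the second after the job is handed in, with the robot touching nothing.
It also fails if it takes over 96 s, if anything falls off the work surface, if the arm or the gripper's body presses on something with over 40 N, if the wrist force passes 120 N, or if a joint passes its speed limit or range.

### The arm

A 6-joint arm with a two-finger parallel gripper is mounted at the origin on the work surface. World frame = base frame: x ahead of the robot, y to its left, z up, the work surface at z = 0. Lengths are in m, angles in rad, forces in N, time in s.
With the tool pointing down it reaches from about 0.4 to 0.825 m from the base axis. Payload 7 kg.
Tool frame: the origin (TCP) lies at the centre of the arm's flange, where the gripper is bolted on; the fingertips stand 178 mm ahead of it and the grasp point (between the pads) lies 159 mm ahead of it; z points along the fingers, y is the direction in which the jaws open and shut (so a half turn about z gives the same grasp; the last joint's range is limited). The gripper opens to 88 mm and grips with 3 to 60 N. Pads are 19 mm wide; open, the fingers measure 130 mm over their backs; the gripper's body (78 mm by 193 mm) begins 47 mm behind the grasp point.
Start: joints at [1.397, 0.359, 0.012, 0, -1.224, -0.288], TCP at [0.301, 0.604, 0.405] pointing down, gripper open.
Joint ranges: [-3.07, 3.07], [-1.43, 2.12], [-1.02, 1.25], [-3.03, 1.67], [-3.05, -0], [-3.03, 3.03]. Speed limits (rad/s): [2.39, 2.39, 3.01, 3.14, 3.14, 3.14].

### API

Orientations are given as [roll, pitch, yaw] about the fixed x, y, z axes, in that order (R = Rz(yaw) Ry(pitch) Rx(roll)).
In Python, from station import * gives the robot as it stands.
- The arm moves only by the tool send_rows, never from a script. Its argument "motion" is a list of rows, each an object with "offset": the shift along the tool's x, y, z in cm, a list of three; "turn": the turn about the tool's z in degrees. In form: [{"offset": [x, y, z], "turn": turn}, ...]. A call has 1 to 8 rows; each row is the pose to reach, as a shift and turn from the pose commanded when the call began, along the tool's axes at that moment; what a row does not reach only later rows make up. A row lasts 1/10 s, in which the tool goes at most 50 mm and 8.59 degrees, less where a joint would pass 70% of its speed; a pose out of reach is approached as far as the arm can. A call with a gripper value outside its range is refused whole. "hand" is the opening, from -1 (shut) to 1 (fully open), set as the call begins (left out, the last holds). The fingers move at their own pace and stop on an object; "squeeze" is the grip in N (left out, the last holds). Time passes only in rows, so rows that repeat a pose let the fingers close. It gives the time, the measured TCP pose, the force and the opening at its end, in the units of the state.
- get_state(): the state, without advancing time (a new reading comes with each control period).
- grab_frame(name): name is "scene" or "top" or "wrist"; returns a dict with "frame" (420x560x3 uint8, blue, green, red), "range_z" (420x560 float32, m along the optical axis (not along the pixel's ray), 0 where there is no reading), "vertical_fov" (degrees; the focal length in pixels is half the picture's height over the tangent of half this angle, whatever the lens; pixels are square), "cx", "cy" (the principal point, pixels), "k1" (the pictures are not rectified: a ray, as slopes to the right and down, at radius r is drawn at 1 + k1 r^2 times it, then the intrinsics apply), "cam_to_world" (4x4, takes a point from camera to world coordinates). Camera axes: x right, y up, looking along -z (the intrinsics and any distortion apply to the point x, -y, -z); pixel columns grow to the right and rows downward; lengths in m; the calibration is good to about 2 mm. A picture is of the moment at which its call begins.
- job_done(): hands the job in, once; it reports no verdict.
The state is a dict: "t": time; "q": joint angles; "qd": joint speeds; "joint_efforts": joint torques, N m; "eef_pos": TCP position; "ee_rot": TCP orientation; "force": force on the tool from outside, world axes, zero at the start; "moment": the same for the moment, N m; "width": finger opening in m.
Only numpy, scipy, OpenCV 4.12 (cv2) and the standard library are available. Lean on these libraries where they do the work, as an engineer would, in place of code of your own. Each camera call takes 0.05 s, during which the arm holds its last target. There are 200 camera calls.

## Working session

There is one attempt and no reset: what is moved stays moved. The work goes in short steps, Python scripts to look and compute and a tool call to move; the robot and the scene stay as the last step left them, time stands still between calls to the robot, and variables do not carry over. Pictures are saved under pics/ and viewed, about 12 in all and at most 16, crops included, and the job is handed in when it is done.

Besides the shell and the picture viewer there is one more tool, called after "Request:" as name(argument=value, ...) on one line, values as JSON. send_rows: Moves the arm, as the interface text tells. Its arguments: {"type":"object","properties":{"motion":{"type":"array"},"hand":{"type":"number"},"squeeze":{"type":"number"}},"required":["motion"]}

```bash
mkdir -p pics; ls; cat > h.py <<'E'
from station import *
import numpy as np, cv2
from scipy.spatial.transform import Rotation as Ro
def grab(n):
    return grab_frame(n)
def cloud(f):
    d=f["range_z"]; H,W=d.shape
    F=H/2/np.tan(np.radians(f["vertical_fov"])/2)
    K=np.array([[F,0,f["cx"]],[0,F,f["cy"]],[0,0,1.]])
    u,v=np.meshgrid(np.arange(W,dtype=float),np.arange(H,dtype=float))
    p=cv2.undistortPoints(np.stack([u.ravel(),v.ravel()],1)[:,None],K,np.array([f["k1"],0,0,0.]))[:,0].reshape(H,W,2)
    ray=np.stack([p[...,0],-p[...,1],-np.ones((H,W))],-1)
    T=f["cam_to_world"]
    P=(ray*d[...,None])@T[:3,:3].T+T[:3,3]
    P[d==0]=np.nan
    return P, ray@T[:3,:3].T, T[:3,3]
def onplane(ray,o,z):
    return o+ray*((z-o[2])/ray[...,2])[...,None]
E
python3 - <<'E'
from h import *
import pickle
s=get_state();print({k:np.round(v,3) for k,v in s.items()})
for n in ("scene","top","wrist"):
    f=grab(n);cv2.imwrite(f"pics/{n}0.png",f["frame"]);pickle.dump(f,open(f"{n}0.pkl","wb"))
    print(n,f["vertical_fov"],f["k1"],np.round(f["cam_to_world"],3).tolist())
E
```

```text
pics
{'t': np.float64(0.0), 'q': array([ 1.397,  0.359,  0.011, -0.   , -1.224, -0.288]), 'qd': array([-0.003,  0.001,  0.   ,  0.001,  0.   , -0.   ]), 'joint_efforts': array([ 0.0000e+00, -5.8272e+01,  2.9305e+01,  6.9970e+00,  7.0000e-03,
       -0.0000e+00]), 'eef_pos': array([0.301, 0.604, 0.404]), 'ee_rot': array([ 3.14 , -0.   , -0.462]), 'force': array([ 0.674,  0.47 , -0.681]), 'moment': array([0.05 , 0.017, 0.024]), 'width': np.float64(0.088)}
scene 51.91274882988734 -0.024678318642718335 [[0.69, -0.59, 0.419, 0.907], [0.724, 0.565, -0.396, -0.327], [-0.003, 0.577, 0.817, 0.759], [0.0, 0.0, 0.0, 1.0]]
top 51.470348298631166 0.030175242528443374 [[0.003, 0.988, -0.153, 0.4], [-1.0, 0.007, 0.026, 0.016], [0.027, 0.153, 0.988, 1.038], [0.0, 0.0, 0.0, 1.0]]
wrist 67.66336839866278 0.019345445870918666 [[-0.446, 0.856, 0.261, 0.372], [-0.895, -0.427, -0.13, 0.57], [0.001, -0.291, 0.957, 0.387], [0.0, 0.0, 0.0, 1.0]]
```

View pics/top0.png

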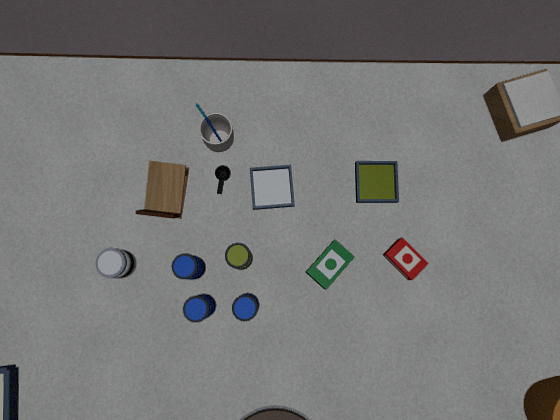

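View pics/scene0.png

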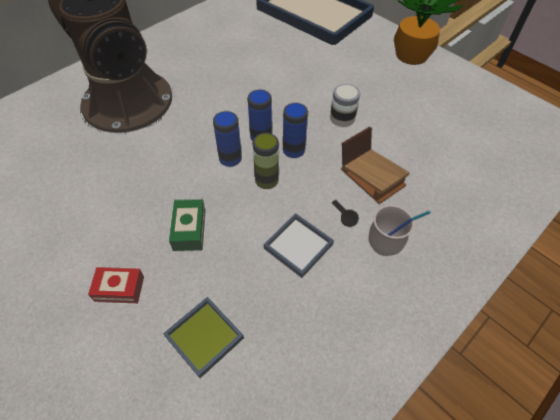

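The top view shows the sugar jar at (114,263), the yerba jar at (238,256), the green carton at (330,264), the red carton at (406,258), the white tray at (272,187), the olive tray at (377,182), the stand at (165,187), the scoop at (222,175) and the cup at (217,130).

Things that could be mistaken for the yerba jar are the blue jars at top (188,266), (198,307) and (245,306). The olive-lidded one at (238,256) is the yerba jar. No carton or tray looks like another. The sugar jar is the only squat jar with a white lid.

```bash
cat > m.py <<'E'
from h import *
import pickle
f=pickle.load(open("top0.pkl","rb"));P,ray,o=cloud(f);im=f["frame"];hsv=cv2.cvtColor(im,cv2.COLOR_BGR2HSV)
def win(x0,x1,y0,y1):
    m=np.zeros(im.shape[:2],bool);m[y0:y1,x0:x1]=1;return m
def rect(name,m,h,z):
    m=m.astype(np.uint8)
    m=cv2.morphologyEx(m,cv2.MORPH_CLOSE,np.ones((9,9)))
    c=max(cv2.findContours(m,0,1)[0],key=cv2.contourArea)[:,0]
    hull=cv2.convexHull(c)[:,0]
    q=onplane(ray[hull[:,1],hull[:,0]],o,z)[:,:2]
    r=cv2.minAreaRect((q*1000).astype(np.float32));print(name,np.round(r[0],1),np.round(r[1],1),round(r[2],1),'z',np.nanmedian(P[...,2][m>0]).round(4))
z=P[...,2]
for n,w,h in (("green",(300,360,235,295),.04),("red",(380,435,232,285),.034),("sugar",(90,135,240,285),.085),("yerba",(222,255,240,275),.125),("blue1",(170,207,250,282),.125),("blue2",(180,217,290,325),.125),("blue3",(230,262,290,325),.125)):
    m=win(*w)&(abs(z-h)<.008); rect(n,m,h,np.nanmedian(z[m]))
for n,w in (("straytop",(245,300,160,215)),("ytraytop",(350,405,155,210))):
    m=win(*w)&(abs(z-.018)<.0045); rect(n,m,0,.018)
print('table',np.nanmedian(z[300:330,330:400]))
m=win(240,305,155,220)&(z>.012);rect("stray any",m,0,.018)
m=win(345,410,155,220)&(z>.012);rect("ytray any",m,0,.018)
m=win(205,235,160,200)&(im.max(2)<60);rect("scoop",m,0,.02)
m=win(195,240,95,155)&(z>.07);rect("cup",m,0,.088)
# deck
m=win(140,190,155,212)&(z>.018)&(hsv[...,2]>85)&(hsv[...,1]>60)
q=P[m];c=np.median(q,0);
A=np.c_[q[:,:2]-c[:2],np.ones(len(q))]
k=np.ones(len(q),bool)
for _ in range(5):
    s=np.linalg.lstsq(A[k],q[k,2],rcond=None)[0];r=abs(A@s-q[:,2]);k=r<.003
g=np.hypot(*s[:2]);print('deck n',k.sum(),'slope',np.arctan(g),'dir deg',np.degrees(np.arctan2(s[1],s[0])),c,s[2])
q=q[k];r=cv2.minAreaRect((q[:,:2]*1000).astype(np.float32));print(r)
d=np.array([np.cos(np.arctan2(s[1],s[0])),np.sin(np.arctan2(s[1],s[0]))])
np.save('deckpts.npy',q)
# backstop
m=win(130,195,195,222)&(z>.055);b=P[m];print('bs',m.sum(),cv2.minAreaRect((b[:,:2]*1000).astype(np.float32)),b[:,2].max())
E
python3 m.py; python3 -c "
import cv2
a=cv2.imread('pics/top0.png');b=cv2.imread('pics/scene0.png')
import numpy as np
c=np.hstack([cv2.resize(a[230:330,90:270],None,fx=2.2,fy=2.2,interpolation=2),cv2.resize(b[80:200,310:430],(220*1,220),interpolation=2)])
d=cv2.resize(a[150:225,125:310],None,fx=3,fy=3,interpolation=2)
W=max(c.shape[1],d.shape[1]);pad=lambda i:np.pad(i,((0,0),(0,W-i.shape[1]),(0,0)))
cv2.imwrite('pics/crop1.png',np.vstack([pad(c),pad(d)]))"
```

```text
green [ 435.4 -124.6] [ 60.1 100.6] 48.2 z 0.0417
red [ 449.6 -300.8] [82.8 56.9] 44.0 z 0.0357
sugar [435.1 354.3] [61.7 63.3] 0.2 z 0.0863
yerba [449.7  80.3] [49.7 52. ] 0.3 z 0.1263
blue1 [427.7 188.9] [51.6 51.2] 1.9 z 0.1264
blue2 [341.1 162.3] [52.8 53.5] 90.0 z 0.1266
blue3 [344.  64.] [51.9 51. ] 0.7 z 0.1267
straytop [619.9   9.6] [101.1 100. ] 5.1 z 0.0189
ytraytop [ 635.  -243.5] [ 98.6 100.8] 0.4 z 0.0189
table 0.0013864267408153497
stray any [619.9   9.6] [101.2  99.9] 5.1 z 0.0181
ytray any [ 635.  -242.9] [ 98.6 102.1] 0.4 z 0.0125
scoop [636.3 125.4] [67.7 35.7] 7.3 z 0.0178
cup [749. 140.] [100.9  73.6] 8.0 z 0.0853
deck n 1550 slope 0.21089734466355056 dir deg -6.898219916908558 [0.61375402 0.25898307 0.03459177] 0.034576176448592726
((613.228271484375, 258.93359375), (83.74275970458984, 110.57416534423828), 83.57386779785156)
bs 192 ((544.2852783203125, 267.339111328125), (85.26937103271484, 13.602700233459473), 83.3207015991211) 0.08578538428306737
```

View pics/crop1.png

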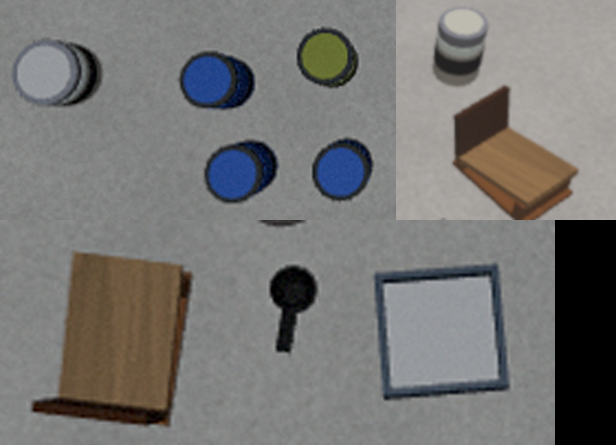

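The crop confirms the olive-lidded jar at the right of the jar group (three blue ones excluded), the squat sugar jar, the stand with its backstop toward the robot, and the white tray with the scoop beside it.

```bash
cat > go.py <<'E'
import sys
from h import *
# usage: go.py x y zgrasp(mm) yawdeg : shift in tool axes from measured pose
def go(x,y,z,yaw):
    s=get_state();p=s["eef_pos"]*1000;R=Ro.from_euler('xyz',s["ee_rot"]).as_matrix()
    d=R.T@(np.array([x,y,z+159])-p);t=-(yaw-np.degrees(s["ee_rot"][2]));t=(t+90)%180-90
    print('from grasp',np.round(p-[0,0,159],1),'yaw',np.degrees(s["ee_rot"][2]).round(2),'| offset cm',np.round(d/10,2),'turn',round(t,2),'t',round(float(s["t"]),2),'w',round(float(s["width"]),4),'F',np.round(s["force"],1))
if __name__=="__main__":
    a=list(map(float,sys.argv[1:]))
    for i in range(0,len(a),4): go(*a[i:i+4])
E
python3 go.py 435 354.5 150 -26.5 435 354.5 48 -26.5
```

```text
from grasp [300.7 604.2 244.9] yaw -26.46 | offset cm [23.15 16.35  9.52] turn 0.04 t 0.15 w 0.0878 F [0.4 0.1 0.6]
from grasp [300.7 604.2 244.9] yaw -26.46 | offset cm [23.15 16.34 19.72] turn 0.04 t 0.15 w 0.0878 F [0.4 0.1 0.6]
```

Request:
send_rows(motion=[{"offset":[3,2,1],"turn":0},{"offset":[7,5,3],"turn":0},{"offset":[11,8,5],"turn":0},{"offset":[15,10.6,7],"turn":0},{"offset":[19,13.4,8.5],"turn":0},{"offset":[22,15.5,9.5],"turn":0},{"offset":[23.1,16.3,9.5],"turn":0},{"offset":[23.1,16.3,9.5],"turn":0}], hand=1, squeeze=15)

```text
t: 0.95
eef_pos: [0.4357, 0.3535, 0.3094]
ee_rot: [3.14, 0.0, -0.465]
force: [0.0, 0.5, 0.0]
width: 0.0878
```

```bash
cat > w.py <<'E'
from h import *
import pickle,sys
n=sys.argv[1];c=sys.argv[2] if len(sys.argv)>2 else "wrist"
f=grab(c);pickle.dump(f,open(n+".pkl","wb"));cv2.imwrite(f"pics/{n}.png",f["frame"])
E
python3 w.py w1; python3 - <<'E'
from h import *
import pickle
f=pickle.load(open('w1.pkl','rb'));P,r,o=cloud(f);z=P[...,2]
m=(abs(z-.086)<.008)
q=P[m];(c,rad)=cv2.minEnclosingCircle((q[:,:2]*1000).astype(np.float32));print(m.sum(),c,rad,np.median(q,0))
E
python3 go.py 435 354.5 48 -26.5
```

```text
9924 (436.07232666015625, 265.082275390625) 122.84545135498047 [0.44311127 0.33948205 0.08772612]
from grasp [435.5 354.9 150.8] yaw -26.56 | offset cm [-0.03  0.06 10.28] turn -0.06 t 1.0 w 0.0878 F [-0.2  1.3 -0.6]
```

View pics/w1.png

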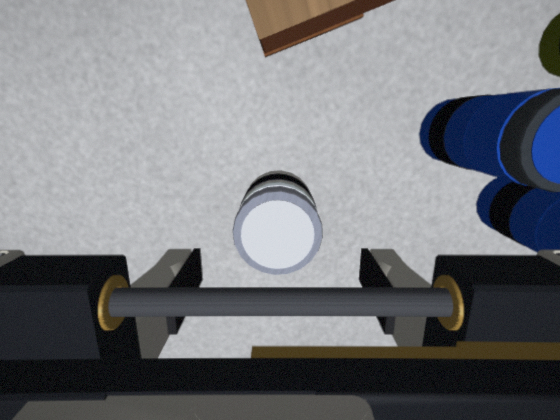

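The wrist view shows the sugar lid centred at about (278,228), between the fingers (about 200 and 360).

```bash
python3 - <<'E'
from h import *
import pickle
f=pickle.load(open('w1.pkl','rb'));P,r,o=cloud(f);z=P[...,2]
m=(abs(z-.086)<.006);m[:,:225]=0;m[:,330:]=0;m[:170]=0
q=P[m];(c,rad)=cv2.minEnclosingCircle((q[:,:2]*1000).astype(np.float32));print(m.sum(),c,rad,onplane(r[228,278],o,.085))
E
```

```text
6026 (436.41876220703125, 356.97967529296875) 31.816896438598633 [0.4394996  0.35486857 0.085     ]
```

Request:
send_rows(motion=[{"offset":[0,0,2],"turn":0},{"offset":[0,0,4.5],"turn":0},{"offset":[0,0,7],"turn":0},{"offset":[0,0,9],"turn":0},{"offset":[0,0,10.2],"turn":0},{"offset":[0,0,10.2],"turn":0}])

```text
t: 1.6
eef_pos: [0.4343, 0.356, 0.2063]
ee_rot: [3.139, 0.0, -0.461]
force: [-0.1, -0.4, 0.0]
width: 0.0877
```

Close, lift, and plan toward the sugar tray.

Request:
send_rows(motion=[{"offset":[0,0,0],"turn":0},{"offset":[0,0,0],"turn":0},{"offset":[0,0,0],"turn":0},{"offset":[0,0,0],"turn":0},{"offset":[0,0,0],"turn":0},{"offset":[0,0,-0.3],"turn":0},{"offset":[0,0,-1],"turn":0},{"offset":[0,0,-2],"turn":0}], hand=-1, squeeze=20)

```text
t: 2.4
eef_pos: [0.4347, 0.355, 0.2276]
ee_rot: [3.14, 0.0, -0.462]
force: [0.0, 1.2, -2.2]
width: 0.0635
```

```bash
python3 go.py 436 355 195 -26.5 619.9 9.6 195 4.9  619.9 9.6 56 4.9
```

```text
from grasp [434.7 355.   68.6] yaw -26.47 | offset cm [  0.11  -0.04 -12.64] turn 0.03 t 2.4 w 0.0635 F [ 0.   1.2 -2.2]
from grasp [434.7 355.   68.6] yaw -26.47 | offset cm [ 31.97  22.68 -12.61] turn -31.37 t 2.4 w 0.0635 F [ 0.   1.2 -2.2]
from grasp [434.7 355.   68.6] yaw -26.47 | offset cm [31.98 22.66  1.29] turn -31.37 t 2.4 w 0.0635 F [ 0.   1.2 -2.2]
```

Request:
send_rows(motion=[{"offset":[0,0,-3],"turn":0},{"offset":[1,0.7,-6],"turn":0},{"offset":[3,2.1,-9],"turn":0},{"offset":[6,4.2,-11.5],"turn":0},{"offset":[9.4,6.6,-12.6],"turn":0},{"offset":[13,9.2,-12.6],"turn":0},{"offset":[16.6,11.8,-12.6],"turn":0},{"offset":[20,14.2,-12.6],"turn":0}])

```text
t: 3.2
eef_pos: [0.551, 0.1373, 0.3547]
ee_rot: [-3.141, -0.0, -0.462]
force: [1.0, 0.4, -4.1]
width: 0.0634
```

```bash
python3 go.py 619.9 9.6 195 -26.5  619.9 9.6 56 -26.5
```

```text
from grasp [551.  137.3 195.7] yaw -26.45 | offset cm [11.86  8.36  0.07] turn 0.05 t 3.2 w 0.0634 F [ 1.   0.4 -4.1]
from grasp [551.  137.3 195.7] yaw -26.45 | offset cm [11.85  8.37 13.97] turn 0.05 t 3.2 w 0.0634 F [ 1.   0.4 -4.1]
```

Request:
send_rows(motion=[{"offset":[3.3,2.3,0],"turn":0},{"offset":[6.4,4.5,0],"turn":0},{"offset":[9,6.4,0.5],"turn":0},{"offset":[11,7.8,2.5],"turn":0},{"offset":[11.9,8.4,5],"turn":0},{"offset":[11.9,8.4,8],"turn":0},{"offset":[11.9,8.4,10.5],"turn":0},{"offset":[11.9,8.4,11.5],"turn":0}])

```text
t: 4.0
eef_pos: [0.6188, 0.0104, 0.2364]
ee_rot: [3.139, 0.003, -0.463]
force: [0.4, 0.2, -3.0]
width: 0.0635
```

```bash
python3 go.py 619.9 9.6 54 -26.5
```

```text
from grasp [618.8  10.4  77.4] yaw -26.52 | offset cm [0.14 0.01 2.34] turn -0.02 t 4.0 w 0.0635 F [ 0.4  0.2 -3. ]
```

Request:
send_rows(motion=[{"offset":[0.1,0,0.8],"turn":0},{"offset":[0.1,0,1.4],"turn":0},{"offset":[0.1,0,1.8],"turn":0},{"offset":[0.1,0,2],"turn":0},{"offset":[0.1,0,2.1],"turn":0},{"offset":[0.1,0,2.2],"turn":0},{"offset":[0.1,0,2.2],"turn":0}])

```text
t: 4.7
eef_pos: [0.6208, 0.0105, 0.2169]
ee_rot: [-3.141, -0.0, -0.462]
force: [-0.1, -0.1, -2.5]
width: 0.0639
```

```bash
python3 go.py 619.9 9.6 54 -26.5
```

```text
from grasp [620.8  10.5  57.9] yaw -26.46 | offset cm [-0.04  0.12  0.39] turn 0.04 t 4.7 w 0.0639 F [-0.1 -0.1 -2.5]
```

Request:
send_rows(motion=[{"offset":[0,0,0.1],"turn":0},{"offset":[0,0,0.2],"turn":0},{"offset":[0,0,0.3],"turn":0},{"offset":[0,0,0.35],"turn":0},{"offset":[0,0,0.4],"turn":0},{"offset":[0,0,0.4],"turn":0}])

```text
t: 5.3
eef_pos: [0.6207, 0.0105, 0.2145]
ee_rot: [-3.141, -0.001, -0.461]
force: [-6.1, 0.0, 13.3]
width: 0.0637
```

Request:
send_rows(motion=[{"offset":[0,0,-0.1],"turn":0},{"offset":[0,0,-0.15],"turn":0},{"offset":[0,0,-0.15],"turn":0}])

```text
t: 5.6
eef_pos: [0.6208, 0.0105, 0.2146]
ee_rot: [-3.141, -0.0, -0.462]
force: [-3.0, -0.6, 5.0]
width: 0.0635
```

Request:
send_rows(motion=[{"offset":[0,0,0],"turn":0},{"offset":[0,0,0],"turn":0},{"offset":[0,0,0],"turn":0},{"offset":[0,0,-0.5],"turn":0},{"offset":[0,0,-3],"turn":0},{"offset":[0,0,-7],"turn":0},{"offset":[0,0,-11],"turn":0},{"offset":[0,0,-15],"turn":0}], hand=1)

```text
t: 6.4
eef_pos: [0.6205, 0.0105, 0.3661]
ee_rot: [3.142, -0.0, -0.462]
force: [0.7, 0.9, 1.3]
width: 0.0879
```

```bash
python3 go.py 449.7 80.3 200 -45  449.7 80.3 88 -45
```

```text
from grasp [620.5  10.5 207.1] yaw -26.45 | offset cm [-18.41   1.36   0.7 ] turn 18.55 t 6.4 w 0.0879 F [0.7 0.9 1.3]
from grasp [620.5  10.5 207.1] yaw -26.45 | offset cm [-18.41   1.36  11.9 ] turn 18.55 t 6.4 w 0.0879 F [0.7 0.9 1.3]
```

Request:
send_rows(motion=[{"offset":[-3,0.2,0],"turn":5},{"offset":[-7,0.5,0],"turn":11},{"offset":[-11,0.8,0],"turn":16},{"offset":[-15,1.1,0],"turn":18.5},{"offset":[-17.5,1.3,0],"turn":18.5},{"offset":[-18.4,1.4,0],"turn":18.5},{"offset":[-18.4,1.4,0.7],"turn":18.5},{"offset":[-18.4,1.4,0.7],"turn":18.5}])

```text
t: 7.2
eef_pos: [0.4501, 0.08, 0.3566]
ee_rot: [3.141, 0.0, -0.784]
force: [1.0, -0.8, 0.8]
width: 0.0875
```

```bash
python3 w.py w2; python3 w.py t2 top; python3 - <<'E'
from h import *
import pickle
f=pickle.load(open('w2.pkl','rb'));P,r,o=cloud(f);z=P[...,2];hsv=cv2.cvtColor(f["frame"],cv2.COLOR_BGR2HSV)
m=(abs(z-.126)<.007)&(hsv[...,0]<50)&(hsv[...,0]>22)&(hsv[...,1]>100)
q=P[m];(c,rad)=cv2.minEnclosingCircle((q[:,:2]*1000).astype(np.float32));print(m.sum(),c,rad,np.median(q,0))
a=f["frame"];b=pickle.load(open('t2.pkl','rb'))["frame"]
b=cv2.resize(b[140:225,240:310],(340,413),interpolation=2)
cv2.imwrite('pics/c2.png',np.hstack([cv2.resize(a,(460,345)),b[:345]]))
E
python3 go.py 449.7 80.3 88 -45
```

```text
2636 (450.20013427734375, 82.6320571899414) 21.827524185180664 [0.45064753 0.08222172 0.12841657]
from grasp [450.6  79.8 197.8] yaw -44.99 | offset cm [-0.1   0.02 10.98] turn 0.01 t 7.3 w 0.0882 F [ 0.3  0.6 -0.3]
```

View pics/c2.png

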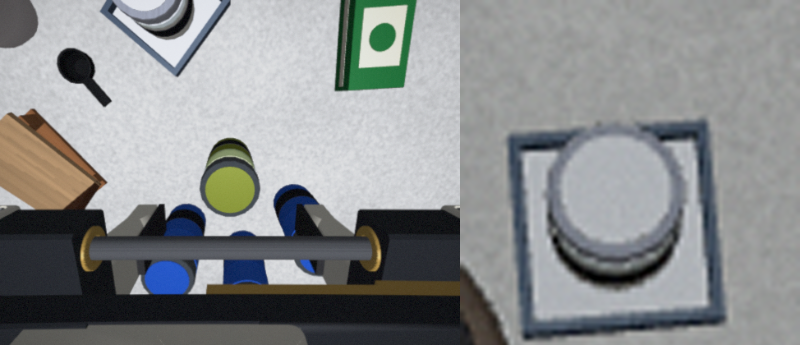

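The left pane shows the yerba lid at (230,188), between the open fingers with the blue jars clear. The right pane shows the sugar jar standing upright inside the white tray.

Request:
send_rows(motion=[{"offset":[-0.1,-0.1,2],"turn":0},{"offset":[-0.1,-0.1,4.5],"turn":0},{"offset":[-0.1,-0.1,7],"turn":0},{"offset":[-0.1,-0.1,9.5],"turn":0},{"offset":[-0.1,-0.1,11],"turn":0},{"offset":[-0.1,-0.1,11],"turn":0}])

```text
t: 7.9
eef_pos: [0.4498, 0.0807, 0.2449]
ee_rot: [3.137, 0.001, -0.786]
force: [1.0, 0.2, 0.6]
width: 0.0876
```

Request:
send_rows(motion=[{"offset":[0,0,0],"turn":0},{"offset":[0,0,0],"turn":0},{"offset":[0,0,0],"turn":0},{"offset":[0,0,0],"turn":0},{"offset":[0,0,0],"turn":0},{"offset":[0,0,-0.5],"turn":0},{"offset":[0,0,-2],"turn":0},{"offset":[0,0,-4],"turn":0}], hand=-1, squeeze=20)

```text
t: 8.7
eef_pos: [0.4491, 0.0811, 0.287]
ee_rot: [3.139, 0.001, -0.785]
force: [0.5, -0.0, -3.4]
width: 0.0539
```

```bash
python3 go.py 449.7 80.3 235 -45 635 -243.2 235 -45 635 -243.2 100 -45
```

```text
from grasp [449.1  81.1 128. ] yaw -44.97 | offset cm [  0.09   0.04 -10.7 ] turn 0.03 t 8.7 w 0.0539 F [ 0.5 -0.  -3.4]
from grasp [449.1  81.1 128. ] yaw -44.97 | offset cm [ 36.06   9.84 -10.71] turn 0.03 t 8.7 w 0.0539 F [ 0.5 -0.  -3.4]
from grasp [449.1  81.1 128. ] yaw -44.97 | offset cm [36.07  9.8   2.79] turn 0.03 t 8.7 w 0.0539 F [ 0.5 -0.  -3.4]
```

Request:
send_rows(motion=[{"offset":[0.5,0.1,-2],"turn":0},{"offset":[2.5,0.7,-4],"turn":0},{"offset":[5.5,1.5,-4.5],"turn":0},{"offset":[9.5,2.6,-4.5],"turn":0},{"offset":[14,3.8,-4.5],"turn":0},{"offset":[18.5,5,-4.5],"turn":0},{"offset":[23,6.3,-4.5],"turn":0},{"offset":[27,7.4,-4.5],"turn":0}])

```text
t: 9.5
eef_pos: [0.589, -0.1638, 0.332]
ee_rot: [3.141, 0.001, -0.785]
force: [1.2, 1.3, -1.9]
width: 0.0537
```

Request:
send_rows(motion=[{"offset":[3.5,0.9,0],"turn":0},{"offset":[6.5,1.7,0],"turn":0},{"offset":[8.5,2.2,0.5],"turn":0},{"offset":[9.1,2.4,2],"turn":0},{"offset":[9.1,2.4,4],"turn":0},{"offset":[9.1,2.4,5.4],"turn":0},{"offset":[9.1,2.4,6.2],"turn":0},{"offset":[9.1,2.4,6.4],"turn":0}])

```text
t: 10.3
eef_pos: [0.6355, -0.2424, 0.2669]
ee_rot: [3.14, 0.002, -0.784]
force: [-0.4, 0.3, -2.5]
width: 0.0537
```

```bash
python3 go.py 635 -243.2 92 -45
```

```text
from grasp [ 635.5 -242.4  107.9] yaw -44.92 | offset cm [0.02 0.09 1.59] turn 0.08 t 10.3 w 0.0537 F [-0.4  0.3 -2.5]
```

Request:
send_rows(motion=[{"offset":[0,0.1,0.5],"turn":0},{"offset":[0,0.1,0.9],"turn":0},{"offset":[0,0.1,1.1],"turn":0},{"offset":[0,0.1,1.2],"turn":0},{"offset":[0,0.1,1.3],"turn":0},{"offset":[0,0.1,1.35],"turn":0},{"offset":[0,0.1,1.35],"turn":0}])

```text
t: 11.0
eef_pos: [0.6353, -0.2438, 0.2547]
ee_rot: [-3.142, -0.0, -0.785]
force: [0.7, 0.4, -3.2]
width: 0.0537
```

Request:
send_rows(motion=[{"offset":[0,0,0.1],"turn":0},{"offset":[0,0,0.2],"turn":0},{"offset":[0,0,0.25],"turn":0},{"offset":[0,0,0.25],"turn":0}])

```text
t: 11.4
eef_pos: [0.6354, -0.2439, 0.2537]
ee_rot: [-3.141, -0.001, -0.784]
force: [-3.5, 0.8, 6.2]
width: 0.0536
```

Contact. Release gently, then plan the green carton.

Request:
send_rows(motion=[{"offset":[0,0,-0.05],"turn":0},{"offset":[0,0,-0.05],"turn":0}])

```text
t: 11.6
eef_pos: [0.6354, -0.2439, 0.2537]
ee_rot: [-3.141, -0.001, -0.784]
force: [-2.4, 0.3, 6.5]
width: 0.0537
```

Request:
send_rows(motion=[{"offset":[0,0,0],"turn":0},{"offset":[0,0,0],"turn":0},{"offset":[0,0,0],"turn":0},{"offset":[0,0,0],"turn":0},{"offset":[0,0,-2],"turn":0},{"offset":[0,0,-5],"turn":0},{"offset":[0,0,-8],"turn":0},{"offset":[0,0,-10],"turn":0}], hand=1)

```text
t: 12.4
eef_pos: [0.6356, -0.2439, 0.355]
ee_rot: [-3.141, -0.002, -0.784]
force: [0.4, -0.3, -0.4]
width: 0.0875
```

```bash
python3 - <<'E'
from h import *
import pickle
# long-axis direction of cartons from the top picture
f=pickle.load(open("top0.pkl","rb"));P,r,o=cloud(f);z=P[...,2]
for n,(x0,x1,y0,y1),h in (("g",(300,360,235,295),.04),("r",(380,435,232,285),.034)):
    m=np.zeros(z.shape,bool);m[y0:y1,x0:x1]=1;m&=abs(z-h)<.008
    b=cv2.boxPoints(cv2.minAreaRect((P[m][:,:2]*1000).astype(np.float32)));e=[b[1]-b[0],b[2]-b[1]];e=max(e,key=np.linalg.norm);print(n,np.degrees(np.arctan2(e[1],e[0])),b.mean(0))
s=get_state();print(s["q"])
E
python3 go.py 435.4 -124.6 180 -42
```

```text
g -41.975143 [ 435.46637 -125.1638 ]
r 43.708344 [ 450.38568 -301.89877]
[-8.05938226e-02  3.98917801e-01 -4.31902413e-02  5.92417665e-04
 -1.12649636e+00  8.66776684e-01]
from grasp [ 635.6 -243.9  196. ] yaw -44.94 | offset cm [-22.6    5.7    1.55] turn -2.94 t 12.4 w 0.0875 F [ 0.4 -0.3 -0.4]
```

Request:
send_rows(motion=[{"offset":[-3,0.8,0],"turn":-1},{"offset":[-7,1.8,0],"turn":-2},{"offset":[-11.5,2.9,0],"turn":-3},{"offset":[-16,4,0],"turn":-3},{"offset":[-20,5,1],"turn":-3},{"offset":[-22,5.6,2.5],"turn":-3},{"offset":[-22.6,5.7,3],"turn":-3},{"offset":[-22.6,5.7,3],"turn":-3}])

```text
t: 13.2
eef_pos: [0.4348, -0.1241, 0.3227]
ee_rot: [3.142, -0.0, -0.731]
force: [0.6, -0.6, 1.7]
width: 0.0875
```

```bash
python3 w.py w3; python3 w.py t3 top; python3 - <<'E'
from h import *
import pickle
f=pickle.load(open('w3.pkl','rb'));P,r,o=cloud(f);z=P[...,2];im=f["frame"].astype(int)
m=(abs(z-.04)<.006)
m=m.astype(np.uint8);n,l,st,c=cv2.connectedComponentsWithStats(m)
for i in range(1,n):
    if st[i,4]>3000:
        q=P[l==i][:,:2]*1000
        b=cv2.boxPoints(cv2.minAreaRect(q.astype(np.float32)));e=max([b[1]-b[0],b[2]-b[1]],key=np.linalg.norm);print(st[i],np.degrees(np.arctan2(e[1],e[0])),b.mean(0),np.linalg.norm(b[1]-b[0]),np.linalg.norm(b[2]-b[1]),np.median(z[l==i]))
a=f["frame"];b=pickle.load(open('t3.pkl','rb'))["frame"]
b=cv2.resize(b[140:225,340:410],(340,413),interpolation=2)
cv2.imwrite('pics/c3.png',np.hstack([cv2.resize(a,(460,345)),b[:345]]))
E
python3 go.py 435.4 -124.8 26 -42
```

```text
[ 380    0  127   88 9100] 43.863873 [ 449.7049  -301.67352] 56.441402 85.462135 0.036915052996575326
[ 245  150   72  110 7509] -41.853043 [ 435.98743 -124.01751] 99.29814 60.11425 0.043008495672598235
from grasp [ 436.3 -124.5  164.3] yaw -41.93 | offset cm [-0.06  0.09 13.83] turn 0.07 t 13.3 w 0.0879 F [-0.3 -0.3  0.1]
```

View pics/c3.png

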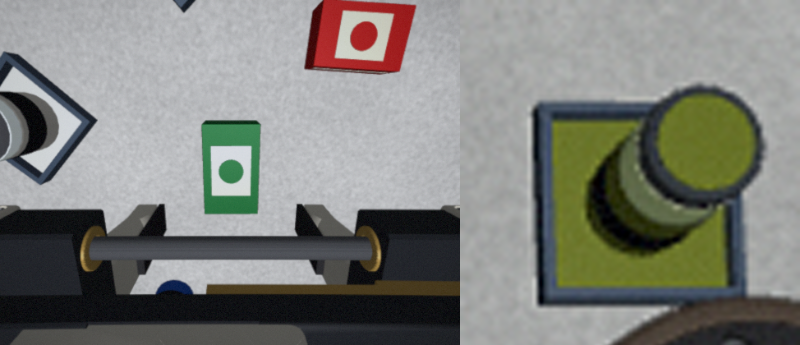

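The left pane shows the green carton square between the fingers at (231,168), with the red one at (362,37). The right pane shows the yerba jar upright on the olive floor.

Request:
send_rows(motion=[{"offset":[0,0.05,3],"turn":0},{"offset":[0,0.05,7],"turn":0},{"offset":[0,0.05,10.5],"turn":0},{"offset":[0,0.05,13],"turn":0},{"offset":[0,0.05,13.8],"turn":0},{"offset":[0,0.05,13.8],"turn":0}])

```text
t: 13.9
eef_pos: [0.4355, -0.1251, 0.1838]
ee_rot: [3.14, 0.001, -0.733]
force: [-0.0, -0.8, 0.0]
width: 0.0875
```

Request:
send_rows(motion=[{"offset":[0,0,0],"turn":0},{"offset":[0,0,0],"turn":0},{"offset":[0,0,0],"turn":0},{"offset":[0,0,0],"turn":0},{"offset":[0,0,0],"turn":0},{"offset":[0,0,-0.5],"turn":0},{"offset":[0,0,-2],"turn":0},{"offset":[0,0,-4],"turn":0}], hand=-1, squeeze=10)

```text
t: 14.7
eef_pos: [0.4342, -0.1248, 0.2247]
ee_rot: [3.14, 0.002, -0.733]
force: [-0.1, -0.5, -1.3]
width: 0.0602
```

```bash
python3 - <<'E'
import numpy as np
O=np.array([557.8,265.4,22.5]);a=np.radians(-6.7);s=.21
d=np.array([np.cos(a),np.sin(a)])
# carton centre 54 mm up deck local x, contact height
for lx in (54,):
    g=O[:2]+d*lx*np.cos(s);print(g, 'deck z there',O[2]+lx*np.sin(s))
E
python3 go.py 610 259.2 200 -6.7
```

```text
[610.25298634 259.23819026] deck z there 33.756834591689376
from grasp [ 434.2 -124.8   65.7] yaw -41.97 | offset cm [-12.63 -40.29 -13.48] turn -35.27 t 14.7 w 0.0602 F [-0.1 -0.5 -1.3]
```

Request:
send_rows(motion=[{"offset":[0,-0.5,-3.5],"turn":0},{"offset":[-0.7,-2.5,-7.5],"turn":-4},{"offset":[-1.8,-6,-10.5],"turn":-9},{"offset":[-3.2,-10.3,-12],"turn":-14},{"offset":[-4.7,-15,-12],"turn":-19},{"offset":[-6.2,-19.7,-12],"turn":-24},{"offset":[-7.7,-24.4,-12],"turn":-29},{"offset":[-9.2,-29.1,-12],"turn":-33}])

```text
t: 15.5
eef_pos: [0.561, 0.155, 0.3451]
ee_rot: [-3.141, 0.0, -0.153]
force: [0.7, -0.5, -1.2]
width: 0.0599
```

```bash
python3 go.py 610.3 259.2 185 -6.7
```

```text
from grasp [561.  155.  186.1] yaw -8.75 | offset cm [  3.29 -11.05   0.11] turn -2.05 t 15.5 w 0.0599 F [ 0.7 -0.5 -1.2]
```

```bash
python3 w.py w4; python3 - <<'E'
from h import *
import pickle
f=pickle.load(open('w4.pkl','rb'));P,r,o=cloud(f);z=P[...,2];hsv=cv2.cvtColor(f["frame"],cv2.COLOR_BGR2HSV)
# points near expected deck plane
O=np.array([.5578,.2654,.0225]);a=np.radians(-6.7);s=.21
X=np.array([np.cos(a)*np.cos(s),np.sin(a)*np.cos(s),np.sin(s)]);Y=np.array([-np.sin(a),np.cos(a),0]);Z=np.cross(X,Y)
L=(P-O)@np.stack([X,Y,Z],1)*1000
m=(abs(L[...,2])<6)&(L[...,0]>-15)&(L[...,0]<135)&(abs(L[...,1])<60)&(P[...,2]>.018)
q=L[m];print(m.sum(),np.percentile(q,[0.5,50,99.5],axis=0).round(1))
A=np.c_[q[:,:2],np.ones(len(q))];c=np.linalg.lstsq(A,q[:,2],rcond=None)[0];print('plane',c, 'tilt corr rad',np.arctan(c[:2]))
b=cv2.boxPoints(cv2.minAreaRect(q[:,:2].astype(np.float32)));print(b.round(1).tolist())
v,u=np.where(m);print(u.min(),u.max(),v.min(),v.max())
E
```

```text
11246 [[  0.4 -40.   -4.4]
 [ 66.7   2.1   1.8]
 [114.9  44.    4.7]]
plane [-0.00306169  0.00450625  1.95846141] tilt corr rad [-0.00306168  0.00450622]
[[-0.4000000059604645, -40.0], [115.0999984741211, -40.5], [115.5, 45.0], [0.0, 45.5]]
95 211 97 220
```

View pics/w4.png

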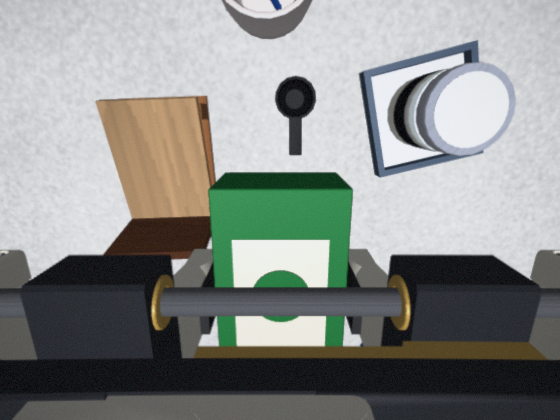

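The view shows the deck at (160,160) with its backstop at (160,235), the scoop at (295,100), the sugar jar in its tray, and the carton held square in the jaws. I'll use the held carton and the placed jars to check each camera's bias.

```bash
python3 - <<'E'
from h import *
import pickle
s=get_state();R=Ro.from_euler('xyz',s["ee_rot"]).as_matrix();p=s["eef_pos"]
f=pickle.load(open('w4.pkl','rb'));P,r,o=cloud(f)
L=(P-p)@R*1000
m=(abs(L[...,2]-145)<6)&(abs(L[...,1])<38)&(L[...,0]>-60)&(L[...,0]<70)
m[:175]=0;m[245:]=0
q=L[m];print(m.sum(),np.median(q[:,2]));
for v in (190,210,230,243):
    k=np.where(m[v])[0]; print(v,L[v,k[0]].round(1),L[v,k[-1]].round(1))
print('xmax',np.percentile(q[:,0],99.5))
f=pickle.load(open('t3.pkl','rb'));P,r,o=cloud(f);z=P[...,2]
for n,(x0,x1,y0,y1),h,rel in (("sug",(240,310,140,225),.0925,(620.8,10.5)),("yer",(340,420,130,225),.1325,(635.4,-243.9))):
    m=np.zeros(z.shape,bool);m[y0:y1,x0:x1]=1;m&=abs(z-h)<.008
    c,rad=cv2.minEnclosingCircle((P[m][:,:2]*1000).astype(np.float32));print(n,c,rad,'tcp',rel)
E
```

```text
8509 142.58152019166158
190 [ 47.  -24.9 143.4] [ 46.7  34.4 142.7]
210 [ 38.7 -24.  142.2] [ 38.   34.6 143. ]
230 [ 29.7 -24.7 142.3] [ 29.2  34.2 142.6]
243 [ 23.6 -24.8 142.7] [ 22.7  34.8 143.8]
xmax 47.92977060100182
sug (621.2921752929688, 10.01948356628418) 31.8830509185791 tcp (620.8, 10.5)
yer (634.578125, -243.23062133789062) 27.077444076538086 tcp (635.4, -243.9)
```

Both placed jars match the TCP in the top camera to about 0.2 mm, so I'll trust the top camera over the wrist for sideways position. Next I'll carry the carton over the deck and go low.

```bash
python3 -c "
import pickle;f=pickle.load(open('w4.pkl','rb'));print(f['cx'],f['cy'])"; python3 go.py 607.2 259.6 80 -6.7
```

```text
280.34901354686934 210.57049756812435
from grasp [564.2 160.5 185.7] yaw -8.37 | offset cm [  2.78 -10.41  10.6 ] turn -1.67 t 15.55 w 0.0596 F [7.9 6.  1.6]
```

Request:
send_rows(motion=[{"offset":[0.8,-3,2],"turn":-0.5},{"offset":[1.8,-6.5,5],"turn":-1},{"offset":[2.5,-9.2,8],"turn":-1.5},{"offset":[2.8,-10.4,10],"turn":-1.7},{"offset":[2.8,-10.4,10.6],"turn":-1.7},{"offset":[2.8,-10.4,10.6],"turn":-1.7},{"offset":[2.8,-10.4,10.6],"turn":-1.7}])

```text
t: 16.25
eef_pos: [0.6047, 0.251, 0.2398]
ee_rot: [-3.141, -0.001, -0.127]
force: [-0.4, 0.2, -1.3]
width: 0.0597
```

```bash
python3 go.py 607.2 259.8 70 -6.7; python3 w.py t4 top;python3 w.py s4 scene; python3 - <<'E'
from h import *
import pickle
s=get_state()
f=pickle.load(open('t4.pkl','rb'));P,r,o=cloud(f);z=P[...,2];hsv=cv2.cvtColor(f["frame"],cv2.COLOR_BGR2HSV)
b=f["frame"];s4=pickle.load(open('s4.pkl','rb'))["frame"]
cv2.imwrite('pics/c4.png',np.hstack([cv2.resize(s4[80:240,290:450],(390,390),interpolation=2),cv2.resize(b[140:230,120:210],(390,390),interpolation=2)]))
E
```

```text
from grasp [604.7 251.   80.8] yaw -7.28 | offset cm [ 0.13 -0.91  1.08] turn -0.58 t 16.25 w 0.0597 F [-0.4  0.2 -1.3]
```

View pics/c4.png

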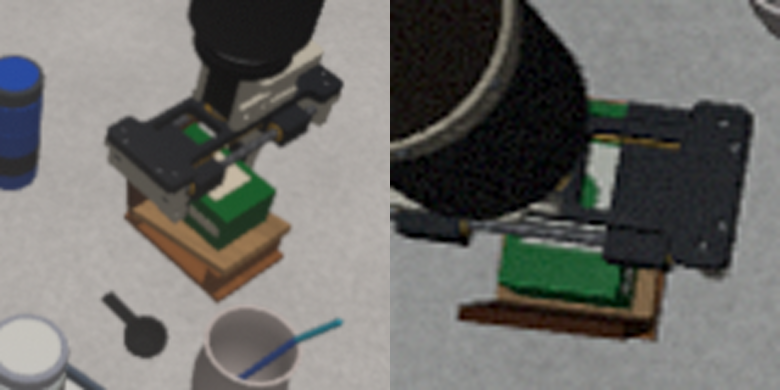

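The carton hovers level above the deck. It still needs about 9 mm across.

Request:
send_rows(motion=[{"offset":[0.1,-0.3,0],"turn":-0.3},{"offset":[0.1,-0.7,0],"turn":-0.6},{"offset":[0.1,-0.9,0.3],"turn":-0.6},{"offset":[0.1,-0.9,0.7],"turn":-0.6},{"offset":[0.1,-0.9,0.7],"turn":-0.6},{"offset":[0.1,-0.9,0.7],"turn":-0.6}], squeeze=6)

```text
t: 16.95
eef_pos: [0.6067, 0.2602, 0.2312]
ee_rot: [3.141, 0.001, -0.116]
force: [-0.1, 0.6, -1.6]
width: 0.0601
```

```bash
python3 go.py 607.2 259.8 60 -6.7
```

```text
from grasp [606.7 260.2  72.2] yaw -6.66 | offset cm [0.05 0.03 1.22] turn 0.04 t 16.95 w 0.0601 F [-0.1  0.6 -1.6]
```

Push down slowly and watch the force.

Request:
send_rows(motion=[{"offset":[0.05,0,0.2],"turn":0},{"offset":[0.05,0,0.35],"turn":0},{"offset":[0.05,0,0.5],"turn":0},{"offset":[0.05,0,0.6],"turn":0},{"offset":[0.05,0,0.6],"turn":0}])

```text
t: 17.45
eef_pos: [0.6073, 0.2602, 0.2256]
ee_rot: [3.142, 0.0, -0.116]
force: [-0.5, 0.0, -0.4]
width: 0.0601
```

```bash
python3 go.py 607.2 259.8 60 -6.7
```

```text
from grasp [607.3 260.2  66.6] yaw -6.66 | offset cm [-0.    0.04  0.66] turn 0.04 t 17.45 w 0.0601 F [-0.5  0.  -0.4]
```

Request:
send_rows(motion=[{"offset":[0,0,0.15],"turn":0},{"offset":[0,0,0.3],"turn":0},{"offset":[0,0,0.45],"turn":0},{"offset":[0,0,0.55],"turn":0},{"offset":[0,0,0.6],"turn":0},{"offset":[0,0,0.6],"turn":0}])

```text
t: 18.05
eef_pos: [0.6074, 0.2602, 0.2195]
ee_rot: [3.142, 0.0, -0.116]
force: [0.6, 0.3, -0.2]
width: 0.0602
```

```bash
python3 go.py 607.2 259.8 58 -6.7; python3 w.py w5;python3 w.py s5 scene; python3 - <<'E'
from h import *
import pickle
a=pickle.load(open('w5.pkl','rb'))["frame"];s4=pickle.load(open('s5.pkl','rb'))["frame"]
cv2.imwrite('pics/c5.png',np.hstack([cv2.resize(s4[100:220,310:430],(390,390),interpolation=2),cv2.resize(a,(400,300))[:300].repeat(1,0) if 0 else np.pad(cv2.resize(a,(400,300)),((0,90),(0,0),(0,0)))]))
E
```

```text
from grasp [607.4 260.2  60.5] yaw -6.66 | offset cm [-0.02  0.04  0.25] turn 0.04 t 18.05 w 0.0602 F [ 0.6  0.3 -0.2]
```

View pics/c5.png

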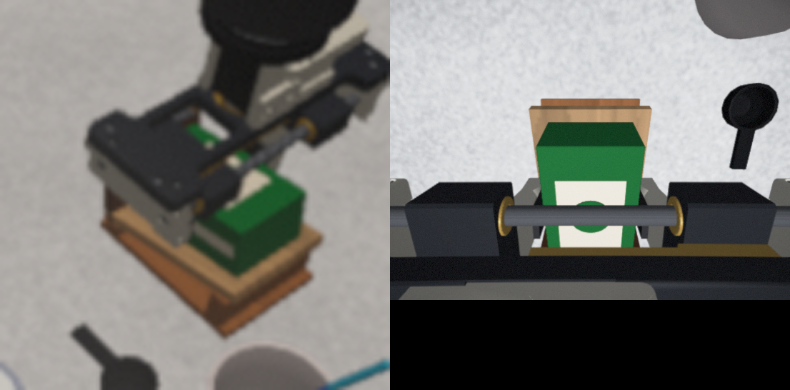

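The carton is pivoting flat onto the deck, and the wrist view shows it centred (deck edges 530–650, carton 537–645). Press slightly, then slide to the backstop.

Request:
send_rows(motion=[{"offset":[0,0,0.1],"turn":0},{"offset":[0,0,0.2],"turn":0},{"offset":[0,0,0.2],"turn":0},{"offset":[-0.15,0,0.23],"turn":0},{"offset":[-0.3,0,0.26],"turn":0},{"offset":[-0.4,0,0.28],"turn":0},{"offset":[-0.4,0,0.28],"turn":0}])

```text
t: 18.85
eef_pos: [0.6032, 0.2607, 0.2168]
ee_rot: [3.141, 0.0, -0.116]
force: [0.6, -0.4, -0.9]
width: 0.0602
```

```bash
python3 go.py 601.2 260.3 57.5 -6.7
```

```text
from grasp [603.2 260.7  57.8] yaw -6.66 | offset cm [-0.19  0.06  0.03] turn 0.04 t 18.85 w 0.0602 F [ 0.6 -0.4 -0.9]
```

Request:
send_rows(motion=[{"offset":[-0.1,0,0.02],"turn":0},{"offset":[-0.2,0,0.04],"turn":0},{"offset":[-0.3,0,0.06],"turn":0},{"offset":[-0.3,0,0.06],"turn":0}])

```text
t: 19.25
eef_pos: [0.6015, 0.261, 0.2169]
ee_rot: [-3.141, -0.003, -0.116]
force: [6.1, -2.1, -1.8]
width: 0.0602
```

Request:
send_rows(motion=[{"offset":[-0.1,0,0.02],"turn":0},{"offset":[-0.2,0,0.04],"turn":0},{"offset":[-0.2,0,0.04],"turn":0}])

```text
t: 19.55
eef_pos: [0.5999, 0.2612, 0.2168]
ee_rot: [-3.141, -0.003, -0.116]
force: [7.3, -3.7, -0.8]
width: 0.06
```

Backstop reached (6–7 N along x). Release and rise.

Request:
send_rows(motion=[{"offset":[0,0,0],"turn":0},{"offset":[0,0,0],"turn":0},{"offset":[0,0,0],"turn":0},{"offset":[0,0,-0.5],"turn":0},{"offset":[0,0,-2.5],"turn":0},{"offset":[0,0,-6],"turn":0},{"offset":[0,0,-10],"turn":0},{"offset":[0,0,-14],"turn":0}], hand=1)

```text
t: 20.35
eef_pos: [0.5981, 0.2612, 0.3575]
ee_rot: [3.141, 0.0, -0.116]
force: [1.8, 0.1, -0.3]
width: 0.0876
```

Request:
send_rows(motion=[{"offset":[-2,3,0],"turn":0},{"offset":[-4,7.5,0],"turn":0},{"offset":[-6,12,0],"turn":0},{"offset":[-7.5,16.5,0],"turn":0},{"offset":[-9,21,0],"turn":0},{"offset":[-10,24,0],"turn":0},{"offset":[-10,25,0],"turn":0}])

```text
t: 21.05
eef_pos: [0.4681, 0.0223, 0.3566]
ee_rot: [-3.141, -0.0, -0.118]
force: [0.0, 0.0, 0.5]
width: 0.0875
```

```bash
cat > deck.py <<'E'
from h import *
import pickle,sys
# top-view check: carton (colour) versus stand, in deck frame
n,col,h=sys.argv[1],sys.argv[2],float(sys.argv[3])
f=grab("top");pickle.dump(f,open(n+".pkl","wb"));P,r,o=cloud(f);im=f["frame"]
O=np.array([.5578,.2654,.0235]);a=np.radians(-6.7);s=.21
X=np.array([np.cos(a)*np.cos(s),np.sin(a)*np.cos(s),np.sin(s)]);Y=np.array([-np.sin(a),np.cos(a),0]);Z=np.cross(X,Y)
L=(P-O)@np.stack([X,Y,Z],1)*1000
near=(L[...,0]>-25)&(L[...,0]<130)&(abs(L[...,1])<60)
def rep(m,t):
    q=L[m];A=np.c_[q[:,:2],np.ones(len(q))];c=np.linalg.lstsq(A,q[:,2],rcond=None)[0]
    b=cv2.boxPoints(cv2.minAreaRect(q[:,:2].astype(np.float32)));e=max([b[1]-b[0],b[2]-b[1]],key=np.linalg.norm);an=(np.degrees(np.arctan2(e[1],e[0]))+90)%180-90
    print(t,m.sum(),'centre',b.mean(0).round(1),'x',b[:,0].min().round(1),b[:,0].max().round(1),'y',b[:,1].min().round(1),b[:,1].max().round(1),'yaw',round(float(an),2),'z',np.median(q[:,2]).round(1),'tilt deg',np.degrees(c[:2]).round(2))
rep(near&(abs(L[...,2]-h)<4)&(L[...,0]>-6),'top face')
rep(near&(abs(L[...,2])<4)&(L[...,0]>60),'deck')
s=im[90:260,90:260];cv2.imwrite(f"pics/{n}.png",cv2.resize(s,None,fx=2.3,fy=2.3,interpolation=2))
fs=grab("scene");sc=fs["frame"][100:270,300:470];pickle.dump(fs,open(n+"s.pkl","wb"))
cv2.imwrite(f"pics/{n}.png",np.hstack([cv2.resize(s,None,fx=2.3,fy=2.3,interpolation=2),cv2.resize(sc,None,fx=2.3,fy=2.3,interpolation=2)]))
E
python3 deck.py d1 green 40; python3 go.py 450 -301.8 200 44 450 -301.8 22 44
```

```text
top face 1165 centre [49.7 -0.3] x -0.4 99.9 y -31.2 30.6 yaw -0.29 z 39.4 tilt deg [-0.05 -0.22]
deck 301 centre [86.9 -0.1] x 60.2 113.6 y -42.2 42.0 yaw 90.0 z -0.8 tilt deg [-0.37 -0.32]
from grasp [469.7  23.5 197.6] yaw -6.74 | offset cm [ 1.86 32.54 -0.26] turn -50.74 t 21.15 w 0.0878 F [0.7 0.2 0.6]
from grasp [469.7  23.5 197.6] yaw -6.74 | offset cm [ 1.84 32.55 17.54] turn -50.74 t 21.15 w 0.0878 F [0.7 0.2 0.6]
```

View pics/d1.png

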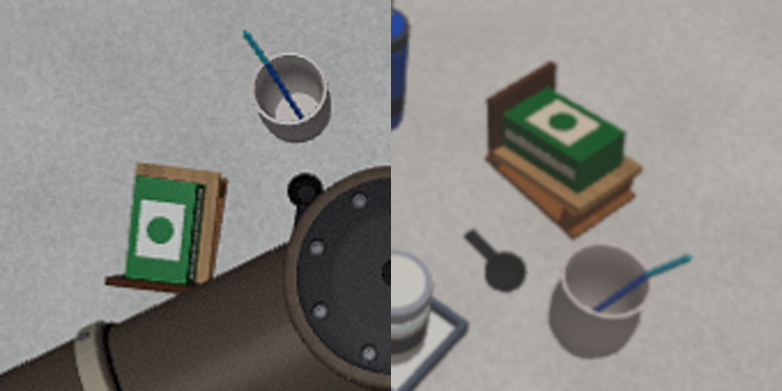

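The green carton lies flat and centred: y −0.3 mm, x from −0.4 mm at the backstop, yaw −0.3°. Now the red one.

Request:
send_rows(motion=[{"offset":[0.2,3,0],"turn":-5},{"offset":[0.5,7.5,0],"turn":-12},{"offset":[0.8,12,0],"turn":-20},{"offset":[1,16.7,0],"turn":-28},{"offset":[1.3,21.4,0],"turn":-36},{"offset":[1.5,26,0],"turn":-43},{"offset":[1.8,30,1],"turn":-49},{"offset":[1.9,32.5,3],"turn":-50.7}])

```text
t: 21.95
eef_pos: [0.453, -0.3024, 0.3274]
ee_rot: [3.137, -0.002, 0.774]
force: [1.2, 0.3, -0.5]
width: 0.0872
```

Request:
send_rows(motion=[{"offset":[0,0,0],"turn":0},{"offset":[0,0,0],"turn":0},{"offset":[0,0,0],"turn":0}])

```text
t: 22.25
eef_pos: [0.4521, -0.2998, 0.3261]
ee_rot: [3.141, -0.0, 0.769]
force: [-0.6, 0.5, 0.3]
width: 0.0878
```

```bash
python3 go.py 450 -301.8 24 43.8; python3 w.py w6
```

```text
from grasp [ 452.1 -299.8  167.1] yaw 44.07 | offset cm [-2.900e-01 -1.000e-02  1.431e+01] turn 0.27 t 22.25 w 0.0878 F [-0.6  0.5  0.3]
```

View pics/w6.png

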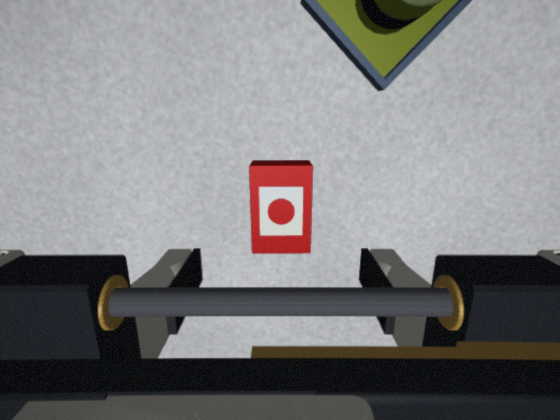

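The red carton, centred at (281,207), is square between the jaws.

Request:
send_rows(motion=[{"offset":[-0.3,0,3],"turn":0.2},{"offset":[-0.3,0,7],"turn":0.2},{"offset":[-0.3,0,11],"turn":0.2},{"offset":[-0.3,0,13.5],"turn":0.2},{"offset":[-0.3,0,14.3],"turn":0.2},{"offset":[-0.3,0,14.3],"turn":0.2},{"offset":[-0.3,0,14.3],"turn":0.2}])

```text
t: 23.0
eef_pos: [0.4502, -0.3023, 0.1844]
ee_rot: [3.14, -0.001, 0.766]
force: [0.6, -0.0, -1.0]
width: 0.0878
```

Request:
send_rows(motion=[{"offset":[0,0,0],"turn":0},{"offset":[0,0,0],"turn":0},{"offset":[0,0,0],"turn":0},{"offset":[0,0,0],"turn":0},{"offset":[0,0,0],"turn":0},{"offset":[0,0,-0.5],"turn":0},{"offset":[0,0,-2],"turn":0},{"offset":[0,0,-4],"turn":0}], hand=-1, squeeze=10)

```text
t: 23.8
eef_pos: [0.4486, -0.3024, 0.2226]
ee_rot: [-3.139, 0.001, 0.765]
force: [-0.0, -1.0, -1.4]
width: 0.0561
```

```bash
python3 - <<'E'
import numpy as np
a=np.radians(-6.7);s=.21;O=np.array([557.8,265.4,22.5]);d=np.array([np.cos(a),np.sin(a)])
g=24
for lx in (42,48):
    h=lx*np.cos(s)-(40+g)*np.sin(s);print(lx,h,O[:2]+d*h,O[2]+lx*np.sin(s)+(40+g)*np.cos(s))
E
python3 go.py 470 24 190 -6.7 593 261 190 -6.7
```

```text
42 27.735864828263857 [585.34644689 262.16403621] 93.84929433588167
48 33.60405031660874 [591.17455648 261.47939068] 95.10005373495827
from grasp [ 448.6 -302.4   63.6] yaw 43.83 | offset cm [ 24.13 -22.09 -12.62] turn 50.53 t 23.8 w 0.0561 F [-0.  -1.  -1.4]
from grasp [ 448.6 -302.4   63.6] yaw 43.83 | offset cm [ 49.41 -30.67 -12.63] turn 50.53 t 23.8 w 0.0561 F [-0.  -1.  -1.4]
```

Request:
send_rows(motion=[{"offset":[0.5,-0.3,-4],"turn":0},{"offset":[2.5,-1.6,-8],"turn":3},{"offset":[5.5,-3.4,-11],"turn":8},{"offset":[9,-5.6,-12.6],"turn":14},{"offset":[13,-8.1,-12.6],"turn":20},{"offset":[17,-10.6,-12.6],"turn":26},{"offset":[21,-13,-12.6],"turn":32},{"offset":[25,-15.5,-12.6],"turn":38}])

```text
t: 24.6
eef_pos: [0.5219, -0.0158, 0.3493]
ee_rot: [-3.141, -0.0, 0.098]
force: [0.8, -1.3, 0.3]
width: 0.0561
```

```bash
python3 go.py 593.6 261.2 190 -6.7
```

```text
from grasp [521.9 -15.8 190.3] yaw 5.59 | offset cm [  9.83 -26.87   0.04] turn 12.29 t 24.6 w 0.0561 F [ 0.8 -1.3  0.3]
```

Request:
send_rows(motion=[{"offset":[1.5,-4,0],"turn":3},{"offset":[3,-8.2,0],"turn":6},{"offset":[4.6,-12.6,0],"turn":9},{"offset":[6.2,-17,0],"turn":11},{"offset":[7.7,-21,1],"turn":12.3},{"offset":[9,-24.5,3],"turn":12.3},{"offset":[9.8,-26.8,5],"turn":12.3},{"offset":[9.8,-26.8,6],"turn":12.3}])

```text
t: 25.4
eef_pos: [0.5922, 0.2616, 0.2864]
ee_rot: [3.14, 0.002, -0.11]
force: [-0.3, 0.1, -1.0]
width: 0.056
```

Request:
send_rows(motion=[{"offset":[0,0,0.5],"turn":0},{"offset":[0,0,0.8],"turn":0},{"offset":[0,0,0.8],"turn":0}], squeeze=6)

```text
t: 25.7
eef_pos: [0.5923, 0.2581, 0.2813]
ee_rot: [-3.142, -0.0, -0.114]
force: [0.1, -0.4, -0.2]
width: 0.0562
```

```bash
python3 go.py 593.6 261.2 105 -6.7
```

```text
from grasp [592.3 258.1 122.3] yaw -6.51 | offset cm [ 0.1  -0.33  1.73] turn 0.19 t 25.7 w 0.0562 F [ 0.1 -0.4 -0.2]
```

Request:
send_rows(motion=[{"offset":[0.1,-0.15,0.3],"turn":0.1},{"offset":[0.1,-0.35,0.7],"turn":0.2},{"offset":[0.1,-0.35,1.1],"turn":0.2},{"offset":[0.1,-0.35,1.3],"turn":0.2},{"offset":[0.1,-0.35,1.3],"turn":0.2}])

```text
t: 26.2
eef_pos: [0.5935, 0.2622, 0.2674]
ee_rot: [3.141, 0.001, -0.116]
force: [-0.3, -0.0, -1.1]
width: 0.0558
```

```bash
python3 go.py 593.6 261.5 97 -6.7
```

```text
from grasp [593.5 262.2 108.4] yaw -6.66 | offset cm [0.02 0.07 1.14] turn 0.04 t 26.2 w 0.0558 F [-0.3 -0.  -1.1]
```

Lower slowly onto the green carton so the red one pivots flat.

Request:
send_rows(motion=[{"offset":[0,0.05,0.2],"turn":0},{"offset":[0,0.05,0.35],"turn":0},{"offset":[0,0.05,0.5],"turn":0},{"offset":[0,0.05,0.65],"turn":0},{"offset":[0,0.05,0.8],"turn":0},{"offset":[0,0.05,0.9],"turn":0},{"offset":[0,0.05,0.9],"turn":0}])

```text
t: 26.9
eef_pos: [0.5935, 0.2619, 0.2588]
ee_rot: [3.142, 0.0, -0.116]
force: [-0.5, 0.1, 0.5]
width: 0.0568
```

```bash
python3 go.py 587 261.5 95 -6.7;python3 w.py s7 scene; python3 w.py w7; python3 - <<'E'
from h import *
import pickle
a=pickle.load(open('w7.pkl','rb'))["frame"];s4=pickle.load(open('s7.pkl','rb'))["frame"]
cv2.imwrite('pics/c7.png',np.hstack([cv2.resize(s4[100:220,310:430],(390,390),interpolation=2),np.pad(cv2.resize(a,(400,300)),((0,90),(0,0),(0,0)))]))
E
```

```text
from grasp [593.5 261.9  99.8] yaw -6.66 | offset cm [-0.64  0.12  0.48] turn 0.04 t 26.9 w 0.0568 F [-0.5  0.1  0.5]
```

View pics/c7.png

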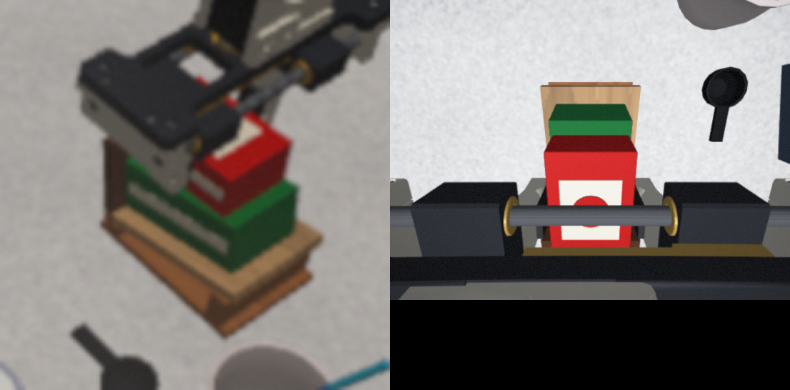

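Red is over green, square and pivoting (wrist view: red centre x≈591, deck centre≈590). Seat it, then slide to the backstop.

Request:
send_rows(motion=[{"offset":[0,0.03,0.12],"turn":0},{"offset":[0,0.03,0.25],"turn":0},{"offset":[-0.1,0.03,0.27],"turn":0},{"offset":[-0.25,0.03,0.3],"turn":0},{"offset":[-0.4,0.03,0.33],"turn":0},{"offset":[-0.55,0.03,0.36],"turn":0},{"offset":[-0.65,0.03,0.38],"turn":0},{"offset":[-0.65,0.03,0.38],"turn":0}])

```text
t: 27.8
eef_pos: [0.5874, 0.2623, 0.2553]
ee_rot: [-3.141, -0.001, -0.116]
force: [2.6, -1.7, -0.1]
width: 0.0562
```

Request:
send_rows(motion=[{"offset":[-0.1,0,0.02],"turn":0},{"offset":[-0.2,0,0.04],"turn":0},{"offset":[-0.2,0,0.04],"turn":0}])

```text
t: 28.1
eef_pos: [0.5862, 0.2624, 0.2558]
ee_rot: [-3.141, -0.003, -0.116]
force: [6.6, -3.0, 2.3]
width: 0.056
```

Request:
send_rows(motion=[{"offset":[-0.1,0,0],"turn":0},{"offset":[-0.15,0,0],"turn":0},{"offset":[-0.15,0,0],"turn":0}])

```text
t: 28.4
eef_pos: [0.585, 0.2626, 0.2561]
ee_rot: [-3.141, -0.003, -0.116]
force: [6.3, -4.6, 2.1]
width: 0.0561
```

Request:
send_rows(motion=[{"offset":[0,0,0],"turn":0},{"offset":[0,0,0],"turn":0},{"offset":[0,0,0],"turn":0},{"offset":[0,0,-0.5],"turn":0},{"offset":[0,0,-2.5],"turn":0},{"offset":[0,0,-6],"turn":0},{"offset":[0,0,-9],"turn":0},{"offset":[0,0,-11],"turn":0}], hand=1)

```text
t: 29.2
eef_pos: [0.5838, 0.263, 0.3676]
ee_rot: [-3.14, -0.002, -0.116]
force: [0.2, 0.5, -0.2]
width: 0.0874
```

Request:
send_rows(motion=[{"offset":[-2,3,0],"turn":0},{"offset":[-4,7.5,0],"turn":0},{"offset":[-6,12,0],"turn":0},{"offset":[-7.5,16.5,0],"turn":0},{"offset":[-9,21,0],"turn":0},{"offset":[-10,26,0],"turn":0},{"offset":[-10,30,0],"turn":0},{"offset":[-10,31,0],"turn":0}])

```text
t: 30.0
eef_pos: [0.4469, -0.0363, 0.3653]
ee_rot: [-3.141, -0.001, -0.118]
force: [0.1, -0.2, 0.5]
width: 0.0876
```

```bash
python3 deck.py d2 red 74; python3 - <<'E'
from h import *
import pickle
for n in ("t3","d2"):
    f=pickle.load(open(n+'.pkl','rb'));P,r,o=cloud(f);z=P[...,2]
    for k,(x0,x1,y0,y1),h in (("sug",(240,310,140,225),.0925),("yer",(340,420,130,225),.1325)):
        m=np.zeros(z.shape,bool);m[y0:y1,x0:x1]=1;m&=abs(z-h)<.006
        if m.sum()>50:
            c,rad=cv2.minEnclosingCircle((P[m][:,:2]*1000).astype(np.float32));print(n,k,m.sum(),c,rad,np.median(z[m]))
print(get_state()["t"])
E
```

```text
top face 1021 centre [41.9  0.6] x -0.4 84.1 y -29.4 30.6 yaw 0.52 z 73.2 tilt deg [ 0.04 -0.22]
deck 296 centre [86.9 -0.1] x 60.1 113.7 y -42.3 42.1 yaw -89.92 z -0.8 tilt deg [-0.49  0.13]
t3 sug 624 (621.2921752929688, 10.01948356628418) 31.8830509185791 0.09253047663172054
t3 yer 469 (634.578125, -243.23062133789062) 27.077444076538086 0.13276291492404502
d2 sug 622 (621.208251953125, 10.203197479248047) 32.01210021972656 0.0924033731920973
d2 yer 475 (635.0722045898438, -243.4246063232422) 27.07658576965332 0.1325538964593268
30.1
```

View pics/d2.png

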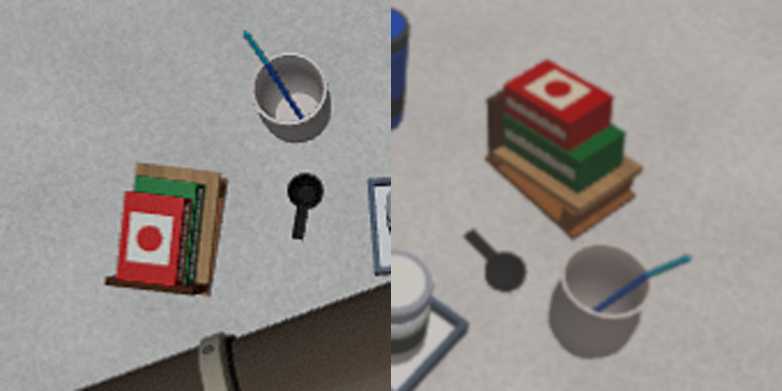

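The red carton lies flat on the green one, against the backstop (x −0.4 to 84.1 mm, y +0.6 mm, yaw 0.5°). The cup and scoop are unmoved and both jars are upright. Handing in.

```bash
python3 -c "
from station import *
print(job_done())"
```

```text
the job is handed in; nothing more can be done
None
```

I handed the job in at about 30 s on the robot's clock. All four items were placed in the order you gave: sugar jar, yerba jar, green carton, then red carton.

- **Jars:** Both stand upright in their own trays. In the top camera they are within about 1.5 mm of the tray centres. Each was lowered to light contact before release (13 N at most for the sugar jar, 6 N for the yerba jar).
- **Cartons:** The green one lies flat at the bottom (centre −0.3 mm across the deck, yaw −0.3°). The red one lies flat on top (centre +0.6 mm, yaw 0.5°). Both touch the backstop, with their ends measured 0.4 mm past its nominal face, which is within the camera's error. I last measured the green carton before placing the red one; after that I only checked it by eye.
- **Bystanders:** The scoop and mate cup look unmoved in the last pictures.
- **Disagreement:** The wrist camera read the deck centre about 2 mm to the left of the top camera's reading, and was similarly off on the jars. I went with the top camera because it matched the gripper's position to about 0.2 mm. No check failed.

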